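# Rebuild the lamp swivel and hold its splined pin pressed home

### The arm

A 6-joint arm with a two-finger parallel gripper is mounted at the origin on the work surface. World frame = base frame: x ahead of the robot, y to its left, z up, the work surface at z = 0. Lengths are in m, angles in degrees, forces in N, time in s.
With the tool pointing down it reaches from about 0.3 to 0.75 m from the base axis. Payload 8.5 kg.
Tool frame: the origin (TCP) lies midway between the tips of the shut fingers; the grasp point (between the pads) lies 19 mm behind it; y points along the fingers, x is the direction in which the jaws open and shut, and the axes are right-handed (so a half turn about y gives the same grasp; the last joint's range is limited). The gripper opens to 85 mm and grips with 20 to 120 N. Pads are 22 mm wide; open, the fingers measure 114 mm over their backs; the gripper's body (76 mm by 85 mm) begins 54 mm behind the grasp point. The pads swing forward as they close: fully open they stand 13 mm farther back than shut.
Start: joints at [63.467, 21.807, 74.336, -0, 83.858, -12.336], TCP at [0.135, 0.533, 0.231] pointing down, gripper open.
Joint ranges: [-178.18, 178.18], [-50.72, 133.34], [12.68, 142.11], [-81.47, 261.47], [9.98, 163.14], [-165.26, 165.26]. Speed limits (degrees/s): [136.94, 136.94, 180, 180, 180, 180].

### API

Orientations are given as a 3x3 rotation matrix whose columns are the frame's x, y, z axes.
In Python, from rig import env gives the robot as it stands.
- The arm moves only by the tool carry_out, never from a script. Its argument "plan" is a list of rows, each a list of 3 entries, a list of its own where there are three numbers: the shift along the tool's x, y, z in m, then the turn, a rotation vector about the tool's x, y, z in degrees, then the finger opening in m, from 0 to 0.0854. In form: [[[dx, dy, dz], [ax, ay, az], jaw], ...]. A call has 1 to 8 rows; each row shifts and turns the commanded pose from where the row before left it, along the tool's axes as they then stand; what a row does not reach is not made up. A row lasts 1/8 s, in which the tool goes at most 62.5 mm and 10.7 degrees, less where a joint would pass 70% of its speed; a pose out of reach is approached as far as the arm can. A call is refused whole if a number of a shift passes 0.0625 or a number of a turn 10.7, either way. A call with a gripper value outside its range is refused whole. The fingers move at their own pace and stop on an object; "force" is the grip in N (left out, the last holds). Time passes only in rows, so rows that do not move let the fingers close. It gives the time, the measured TCP pose, the force and the opening at its end, in the units of the state.
- env.observe(): the state, without advancing time (a new reading comes with each control period).
- env.get_image(name): name is "scene" or "top" or "wrist"; returns a dict with "image" (384x512x3 uint8, red, green, blue), "vfov" (degrees; the focal length in pixels is half the picture's height over the tangent of half this angle, whatever the lens; pixels are square), "cx", "cy" (the principal point, pixels), "rvec" (rotation vector, rad) and "tvec" (3), from world to camera coordinates, as OpenCV has them; the wrist camera has in their place "tool_from_camera" (4x4, takes a point from camera to tool coordinates, whose origin is the TCP and whose axes are the tool frame's). Camera axes: x right, y down, z forward; pixel columns grow to the right and rows downward; lengths in m; the calibration is good to about 2 mm. A picture is of the moment at which its call begins: read the wrist's pose just before it. There is no depth.
- env.close_job(): hands the job in, once; it reports no verdict.
Trained networks look in a picture, given as the dict that the camera call returned (one of the last four; its "shot" number tells which), for a name from the list of things; names that differ only in an ending like _2 or _b are one class to them, and where a whole thing is asked for, a point or a joint stands for the part that bears it (a point fixed in the world has none). Each returns a list of dicts, best first, with "conf" (0 to 1); they miss things now and then, are a little off and sometimes report something else, mostly with a low value. They report only what shows in the picture. A call takes as long as a camera call. They do not tell look-alikes from the thing itself.
- env.outline_of(target, picture): "mask" (384x512 bool, what is visible of it) and "pixel" ([row, column] in pixels, amid what is visible of it).
The state is a dict: "time_s": time; "q": joint angles; "qvel": joint speeds; "joint_efforts": joint torques, N m; "position": TCP position; "tool_rot": TCP orientation; "ft_force": force on the tool from outside, world axes, zero at the start; "wrist_torque": the same for the moment, N m; "grip_width": finger opening in m.
Only numpy, scipy, OpenCV 4.12 (cv2) and the standard library are available. Lean on these libraries where they do the work, as an engineer would, in place of code of your own. Each camera call takes 0.05 s, during which the arm holds its last target.

### The job

Rebuild the swivel of the props-table lamp: lay the spacer ring flat in the round pocket of the fixed square swivel base, then set the top disc squarely on it with the disc's small step down inside the ring. Then take the T-handled pivot pin out of its wooden block, put it down through both, turned so that its four splines drop into the cross-shaped slots of the base, and push it down against the spring until its collar is flush on the disc. Finish while still gripping the pin and keeping it pressed fully home (so that someone can tighten the set screw), and leave the candlestick, teacup, goblet, mirror and screwdriver where they are.

Things in the scene. Friction and masses are not known exactly. Their poses are not given: they have to be found in the camera images.
- swivel: The lamp's swivel base, fixed to the table; place and yaw differ each time. Aluminium block 84 x 84 mm with dark steel rim plate, 44 mm high; two screw flanges 6 mm high reach 66 mm from the centre along its x. On top a round pocket, 58 mm in diameter, 8 mm deep. Origin: centre of its underside, z up.
- socket (a point): Centre of the pocket's floor, 36 mm above the table (pocket rim 44 mm), axes as the base. In the floor a cross-shaped splined hole: four slots along +-x and +-y (parallel to the block's sides), each 10 mm wide, reaching 12.5 mm from the centre.
- plunger (a joint): Spring plunger, 9 mm in diameter, in the cross-shaped hole: 0 = up, top 12 mm below the pocket floor; grows as it is pushed down, at most 0.010 m. Pushes up with 3 N at 0, 9 N at 0.010. With spacer, disc and pin fully home it reads 0.008 (8 N); let go, the pin rises again.
- spacer_mid (a point): Centre (half-way up) of the loose spacer: plain aluminium ring, 54 mm outside, 40 mm inside diameter, 22 mm high, about 80 g, flat on the table, z up. Seated in the pocket it stands 14 mm above the base's rim, its centre 11 mm above the pocket floor.
- disc_mid (a point): Loose top disc, about 90 g: aluminium flange 54 mm in diameter, 12 mm thick, with a 28 mm bore; under it a step 36 mm in diameter, 5 mm high. Point on the axis at mid-flange, 11 mm above the step's underside. Lies on the table step down, z up. Seated: step in the spacer's hole, flange on the spacer, point 28 mm above the pocket floor.
- pin_grip (a point): Centre of the T-handle of the loose steel pivot pin (150 g): upright bar 44 mm along x, 14 mm along y, 40 mm high. Under it a collar 40 mm in diameter, 6 mm thick, its underside 26 mm below this point. Stands upright in the wooden block at any yaw, collar on the block. Fully home this point is 60 mm above the pocket floor; on the floor unmeshed, 76 mm.
- pin_tip (a point): Tip of the pin's stem, 54 mm below the collar's underside, 80 mm below pin_grip; axes as pin_grip. From the collar down: 26 mm of 20 mm round shaft, 24 mm with four splines along the pin's +-x and +-y (7 mm thick, reaching 11 mm from the axis), 4 mm of tapered nose. Lift the pin 60 mm to clear the wooden block.
- holder: Fixed wooden block 60 x 60 mm, 60 mm high, with a 26 mm upright through hole, in which the pin stands at the start. Origin at the centre of its underside, z up.
- candlestick_mid (a point): Brass candlestick, 92 mm foot, 160 mm high, standing; point half-way up its axis. Leave alone.
- teacup_mid (a point): White china teacup with a handle, 80 mm rim, 58 mm high, standing; point half-way up its axis. Leave alone.
- goblet_mid (a point): Pewter goblet, 68 mm wide, 140 mm high, standing; point half-way up its axis. Leave alone.
- mirror_mid (a point): Wooden hand mirror lying flat, 116 mm round, 10 mm thick, with a handle that reaches 180 mm from the centre along its -y; point at the centre of the round. Leave alone.
- screwdriver_grip (a point): Screwdriver lying on the table, 190 mm long along its x, about 30 mm thick; point in its handle, the blade towards +x. Leave alone.
There are look-alikes about, which are no part of the job. What is shaped like the part that bears disc_mid but orange is not meant.

How it is judged:
By the outcome, as a careful person would: the job done as asked, in the order asked, and still so for the second after the job is handed in, while the arm keeps its last pose, push and grip.
It also fails if it takes over 72 s, if anything falls off the work surface, if the arm or the gripper's body presses on something with over 40 N, if the wrist force passes 120 N, or if a joint passes its speed limit or range.

## Working session

There is one attempt and no reset: what is moved stays moved. The work goes in short steps, Python scripts to look and compute and a tool call to move; the robot and the scene stay as the last step left them, time stands still between calls to the robot, and variables do not carry over. Pictures are saved under pics/ and viewed, and the job is handed in when it is done.

Besides the shell and the picture viewer there is one more tool, called after "Call:" by a JSON object that holds its "fn" and its "kwargs". carry_out: Moves the arm, as the interface text tells. Its arguments: {"type":"object","properties":{"plan":{"type":"array","items":{"type":"array"}},"force":{"type":"number"}},"required":["plan"]}

```bash
ls; mkdir -p pics; cat > h.py <<'E'
import numpy as np, cv2, pickle
from rig import env
def save(n,im): cv2.imwrite(f'pics/{n}.png',cv2.cvtColor(im,cv2.COLOR_RGB2BGR))
def cam(d,st=None):
    f=d["image"].shape[0]/2/np.tan(np.radians(d["vfov"])/2)
    K=np.array([[f,0,d["cx"]],[0,f,d["cy"]],[0,0,1]])
    if "rvec" in d:
        R=cv2.Rodrigues(np.array(d["rvec"],float))[0]; t=np.array(d["tvec"],float).ravel()
    else:
        T=np.array(d["tool_from_camera"]); W=np.eye(4); W[:3,:3]=np.array(st["tool_rot"]); W[:3,3]=st["position"]
        C=np.linalg.inv(W@T); R=C[:3,:3]; t=C[:3,3]
    return K,R,t
def ray(c,px):  # px = (col,row)
    K,R,t=c; d=R.T@np.linalg.inv(K)@np.array([px[0],px[1],1.]); return -R.T@t,d/np.linalg.norm(d)
def atz(c,px,z):
    o,d=ray(c,px); return o+d*(z-o[2])/d[2]
def proj(c,P):
    K,R,t=c; p=(K@(R@np.atleast_2d(P).T+t[:,None])).T; return p[:,:2]/p[:,2:]
def tri(rs):
    A=0;b=0
    for o,d in rs:
        M=np.eye(3)-np.outer(d,d); A=A+M; b=b+M@o
    return np.linalg.solve(A,b)
E
python3 - <<'E'
from h import *
s=env.observe(); print({k:np.round(v,3).tolist() for k,v in s.items()})
for n in ["scene","top","wrist"]:
    d=env.get_image(n); save(n+"0",d["image"]); print(n,[(k,np.round(v,3).tolist()) for k,v in d.items() if k!="image"])
    c=cam(d,s)
    for t in ["swivel","spacer_mid","disc_mid","pin_grip","holder","screwdriver_grip","candlestick_mid","goblet_mid","teacup_mid","mirror_mid"]:
        for o in env.outline_of(t,d)[:3]:
            r,cc=o["pixel"]; print(t,round(o["conf"],2),np.round([r,cc]),o["mask"].sum(),np.round(atz(c,(cc,r),0.02),3))
E
```

```text
pics
{'time_s': 0.0, 'q': [63.467, 21.841, 74.385, -0.0, 83.859, -12.337], 'qvel': [-0.008, 0.142, -0.073, -0.01, 0.042, 0.023], 'joint_efforts': [0.0, -44.846, -23.128, -0.0, 0.005, -0.0], 'position': [0.135, 0.533, 0.231], 'tool_rot': [[0.245, -0.001, -0.969], [0.969, -0.001, 0.245], [-0.001, -1.0, 0.0]], 'ft_force': [-0.284, 0.49, 0.0], 'wrist_torque': [-0.006, 0.04, 0.029], 'grip_width': 0.085}
scene [('vfov', 42.594), ('cx', 250.273), ('cy', 199.716), ('rvec', [1.266, 2.496, -0.729]), ('tvec', [0.354, -0.362, 1.338]), ('shot', 1)]
spacer_mid 0.97 [233. 384.] 437 [0.465 0.253 0.02 ]
disc_mid 0.68 [258. 278.] 447 [0.646 0.105 0.02 ]
disc_mid 0.62 [320. 353.] 545 [0.669 0.295 0.02 ]
disc_mid 0.58 [273. 326.] 438 [0.616 0.201 0.02 ]
pin_grip 0.76 [118. 182.] 383 [ 0.472 -0.301  0.02 ]
holder 0.91 [136. 185.] 817 [ 0.511 -0.257  0.02 ]
holder 0.61 [193. 241.] 1963 [ 0.562 -0.051  0.02 ]
screwdriver_grip 0.77 [113. 245.] 385 [ 0.366 -0.187  0.02 ]
screwdriver_grip 0.39 [195. 244.] 2011 [ 0.562 -0.043  0.02 ]
candlestick_mid 0.95 [264. 164.] 2147 [ 0.793 -0.075  0.02 ]
goblet_mid 0.82 
[... 653 characters left out ...]
grip 0.53 [225. 365.] 259 [ 0.517 -0.281  0.02 ]
holder 0.71 [229. 349.] 430 [ 0.504 -0.238  0.02 ]
screwdriver_grip 0.7 [285. 329.] 427 [ 0.364 -0.194  0.02 ]
candlestick_mid 0.63 [116. 289.] 1135 [ 0.799 -0.072  0.02 ]
goblet_mid 0.62 [113. 205.] 1066 [0.791 0.154 0.02 ]
teacup_mid 0.94 [280. 231.] 967 [0.359 0.048 0.02 ]
teacup_mid 0.49 [115. 290.] 1083 [ 0.801 -0.075  0.02 ]
teacup_mid 0.35 [225. 366.] 275 [ 0.517 -0.282  0.02 ]
mirror_mid 0.64 [144. 353.] 1760 [ 0.73  -0.245  0.02 ]
wrist [('vfov', 71.473), ('cx', 253.886), ('cy', 190.344), ('tool_from_camera', [[1.0, -0.002, -0.001, -0.0], [0.0, -0.311, 0.95, -0.145], [-0.002, -0.95, -0.311, 0.081], [0.0, 0.0, 0.0, 1.0]]), ('shot', 3)]
```

View images.

```bash
cd pics; python3 -c "
import cv2
for n in ['scene0','top0']:
    a=cv2.imread(n+'.png'); cv2.imwrite(n+'b.png',cv2.resize(a[60:345] if 'sc' in n else a[80:330],None,fx=1.56,fy=1.56,interpolation=3))"
```

```text
(no output)
```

View pics/scene0b.png

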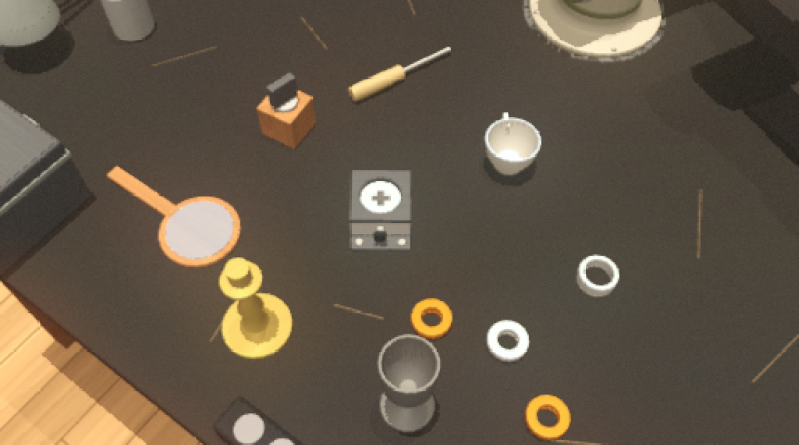

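View pics/top0b.png

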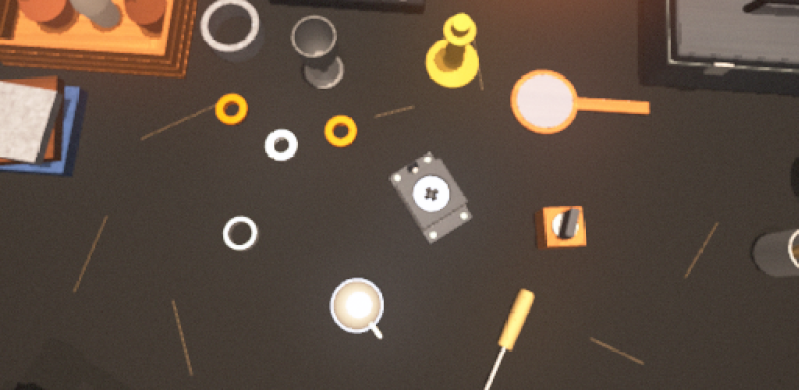

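```bash
python3 - <<'E'
from h import *
C={};D={}
for n in ["scene","top"]:
    D[n]=env.get_image(n); C[n]=cam(D[n])
def get(t,n,near=None):
    out=[]
    for o in env.outline_of(t,D[n])[:4]:
        r,c=np.nonzero(o["mask"]); (x,y),_,_=cv2.minAreaRect(np.c_[c,r].astype(np.float32))
        out.append((o["conf"],c.mean(),r.mean(),D[n]["image"][o["mask"]].mean(0).round()))
    return out
for t in ["swivel","spacer_mid","disc_mid","pin_grip","holder","candlestick_mid","goblet_mid","teacup_mid","screwdriver_grip"]:
    a=get(t,"scene");b=get(t,"top")
    for i in a:
        for j in b:
            P=tri([ray(C["scene"],i[1:3]),ray(C["top"],j[1:3])])
            e=np.linalg.norm(proj(C["top"],P)[0]-j[1:3])
            if e<4: print(t,round(i[0],2),round(j[0],2),P.round(3),round(e,1),i[3])
s=env.observe();print(s["time_s"])
E
```

```text
swivel 0.91 0.92 [ 0.552 -0.054 -0.001] 0.4 [156. 152. 142.]
disc_mid 0.85 0.71 [0.619 0.204 0.006] 0.5 [230. 231. 224.]
disc_mid 0.66 0.59 [0.652 0.107 0.009] 0.3 [226. 164.  56.]
disc_mid 0.57 0.8 [0.679 0.298 0.007] 0.3 [234. 175.  60.]
pin_grip 0.72 0.77 [ 0.512 -0.259  0.079] 0.4 [113. 104.  95.]
holder 0.93 0.66 [ 0.51  -0.26   0.012] 1.2 [158. 108.  66.]
candlestick_mid 0.78 0.61 [ 0.793 -0.077  0.037] 0.0 [216. 186.  95.]
goblet_mid 0.86 0.71 [0.764 0.147 0.078] 0.1 [120. 112. 100.]
teacup_mid 0.75 0.69 [0.368 0.052 0.043] 0.2 [207. 199. 182.]
screwdriver_grip 0.63 0.76 [ 0.35  -0.195  0.008] 0.5 [215. 189. 134.]
2.65
```

Call:
{"fn": "carry_out", "kwargs": {"plan": [[[-0.024, 0.013, -0.05], [0, 0, 0], 0.085], [[-0.024, 0.013, -0.05], [0, 0, 0], 0.085], [[-0.024, 0.013, -0.05], [0, 0, 0], 0.085], [[-0.024, 0.013, -0.05], [0, 0, 0], 0.085], [[-0.024, 0.013, -0.05], [0, 0, 0], 0.085], [[-0.024, 0.013, -0.05], [0, 0, 0], 0.085], [[-0.024, 0.013, -0.05], [0, 0, 0], 0.085], [[-0.023, 0.013, -0.05], [0, 0, 0], 0.085]], "force": 40}}

```text
time_s: 3.65
position: [0.4772, 0.2485, 0.127]
tool_rot: [[0.245, 0.0, -0.969], [0.969, 0.0, 0.245], [0.0, -1.0, -0.0]]
ft_force: [-0.4, 0.6, -0.2]
grip_width: 0.0849
```

```bash
python3 - <<'E'
from h import *
s=env.observe(); d=env.get_image("wrist"); save("w1",d["image"]); pickle.dump((s,d),open("w1.pkl","wb"))
print(s["time_s"],s["position"],s["qvel"])
for o in env.outline_of("spacer_mid",d)[:2]:
    r,c=o["pixel"];print(o["conf"],r,c,atz(cam(d,s),(c,r),.011))
E
```

```text
3.65 [0.47720115 0.24854694 0.1270434 ] [-4.04343973e+01  2.11281511e+01 -1.72018819e+01 -1.45865739e-02
 -4.36307958e+00 -4.04866992e+01]
0.58 191.3 260.6 [0.48393608 0.25355742 0.011     ]
```

View pics/w1.png

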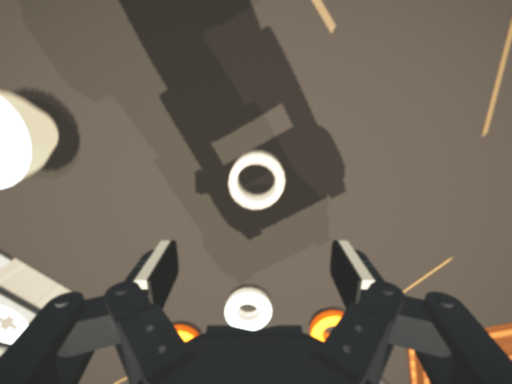

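```bash
cat >> h.py <<'E'
from scipy.optimize import least_squares
def blob(im,px,thr=130):
    g=im.min(2)>thr   # white
    n,l=cv2.connectedComponents(g.astype(np.uint8)); k=l[int(px[1]),int(px[0])]
    if k==0:
        w=l[int(px[1])-25:int(px[1])+25,int(px[0])-25:int(px[0])+25]; k=np.bincount(w[w>0]).argmax()
    m=(l==k).astype(np.uint8); cs,_=cv2.findContours(m,cv2.RETR_EXTERNAL,cv2.CHAIN_APPROX_NONE)
    return max(cs,key=cv2.contourArea)[:,0].astype(float)
A=np.linspace(0,2*np.pi,90,endpoint=False)
def circ(x,y,z,r): return np.c_[x+r*np.cos(A),y+r*np.sin(A),0*A+z]
def cen(h):
    m=cv2.moments(h.astype(np.float32).reshape(-1,1,2)); return np.array([m["m10"]/m["m00"],m["m01"]/m["m00"]]),m["m00"]
def fitcyl(c,cont,circles,p0):
    """circles [(z,r)]; returns x,y and area ratio seen/model"""
    hull=cv2.convexHull(cont.astype(np.float32))[:,0]; c0,a0=cen(hull)
    def mod(p): return cen(cv2.convexHull(np.vstack([proj(c,circ(p[0],p[1],z,r)) for z,r in circles]).astype(np.float32))[:,0])
    r=least_squares(lambda p:mod(p)[0]-c0,p0[:2],x_scale=.01,diff_step=1e-3)
    return r.x,a0/mod(r.x)[1],c0
E
python3 - <<'E'
from h import *
s,d=pickle.load(open("w1.pkl","rb")); c=cam(d,s)
b=blob(d["image"],(257,155)); print(len(b),b.min(0),b.max(0)); print(fitcyl(c,b,[(0,.027),(.022,.027)],(.48,.25)))
b=blob(d["image"],(230,310)); print(len(b),b.min(0),b.max(0)); print(fitcyl(c,b,[(.005,.027),(.017,.027)],(.62,.2)))
E
```

```text
163 [228. 151.] [285. 209.]
(array([0.4709591 , 0.25214651]), 1.0521007414422665, array([256.22877946, 180.37567861]))
133 [223. 287.] [272. 331.]
(array([0.62551727, 0.20285378]), 1.05033076900775, array([247.86328317, 309.31798957]))
```

Call:
{"fn": "carry_out", "kwargs": {"plan": [[[0.002, 0.035, 0.007], [0, 0, 0], 0.085], [[0, 0.032, 0], [0, 0, 0], 0.085], [[0, 0, 0], [0, 0, 0], 0.085]]}}

```text
time_s: 4.12
position: [0.4682, 0.2536, 0.059]
tool_rot: [[0.245, -0.004, -0.97], [0.97, -0.001, 0.245], [-0.002, -1.0, 0.004]]
ft_force: [0.2, 0.6, 1.4]
grip_width: 0.0852
```

```bash
python3 - <<'E'
from h import *
s=env.observe(); d=env.get_image("wrist"); save("w2",d["image"]); pickle.dump((s,d),open("w2.pkl","wb"))
print(s["time_s"],s["position"],s["qvel"].round(1))
c=cam(d,s); px=proj(c,[.471,.252,.022])[0]; print(px)
b=blob(d["image"],px); print(len(b),b.min(0),b.max(0)); print(fitcyl(c,b,[(0,.027),(.022,.027)],(.48,.25)))
E
```

```text
4.125 [0.46821184 0.25357673 0.05896703] [ 0.1 -2.7 -3.1 -0.   1.9 -0.1]
[253.39864039 222.11717739]
212 [218. 177.] [292. 252.]
(array([0.46946223, 0.25360279]), 1.021330072984385, array([254.9781546 , 214.91571189]))
```

View pics/w2.png

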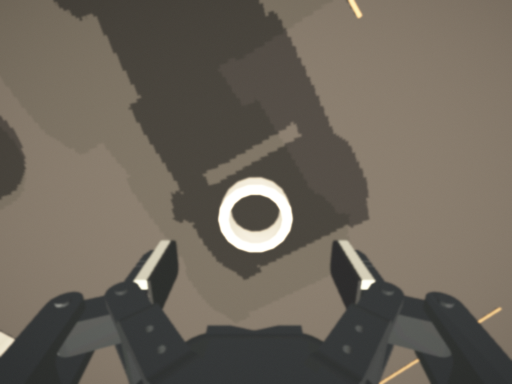

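Call:
{"fn": "carry_out", "kwargs": {"plan": [[[0, 0.027, -0.001], [0, 0, 0], 0.085], [[0, 0.027, 0], [0, 0, 0], 0.085], [[0, 0, 0], [0, 0, 0], 0.045], [[0, 0, 0], [0, 0, 0], 0.045], [[0, 0, 0], [0, 0, 0], 0.045], [[0, 0, 0], [0, 0, 0], 0.045]], "force": 40}}

```text
time_s: 4.92
position: [0.4713, 0.2537, 0.0086]
tool_rot: [[0.245, 0.003, -0.969], [0.969, 0.001, 0.245], [0.002, -1.0, -0.003]]
ft_force: [-2.1, -1.2, 5.7]
grip_width: 0.0523
```

```bash
python3 - <<'E'
from h import *
s=env.observe(); d=env.get_image("wrist"); save("w3",d["image"]); pickle.dump((s,d),open("w3.pkl","wb"))
print(s["time_s"],s["position"],s["qvel"].round(1),s["grip_width"],s["ft_force"])
R=[]
for n,p in (("w1",(256.2,180.4)),("w2",(255,214.9))):
    a,b=pickle.load(open(n+".pkl","rb")); R.append(ray(cam(b,a),p))
print(tri(R))
E
```

```text
4.925 [0.47132371 0.25366634 0.00856829] [ 0.1  0.1  0.  -0.  -0.2 -0. ] 0.05231048186026076 [-2.12166738 -1.16287769  5.65733722]
[ 0.47496033  0.25175885 -0.00078794]
```

View pics/w3.png

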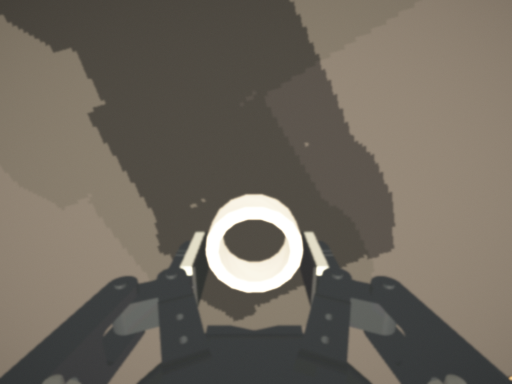

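Call:
{"fn": "carry_out", "kwargs": {"plan": [[[0, -0.04, 0], [0, 0, 0], 0.045], [[0, -0.06, 0], [0, 0, 0], 0.045], [[-0.046, -0.02, -0.036], [0, 0, 0], 0.045], [[-0.046, 0, -0.036], [0, 0, 0], 0.045], [[-0.046, 0, -0.036], [0, 0, 0], 0.045], [[-0.046, 0, -0.036], [0, 0, 0], 0.045], [[-0.045, 0, -0.035], [0, 0, 0], 0.045], [[0, 0, 0], [0, 0, 0], 0.045]]}}

```text
time_s: 5.98
position: [0.5893, -0.0162, 0.1277]
tool_rot: [[0.25, 0.003, -0.968], [0.968, -0.001, 0.25], [-0.0, -1.0, -0.003]]
ft_force: [0.3, 1.2, -0.1]
grip_width: 0.0524
```

```bash
cat > look.py <<'E'
import sys
from h import *
n=sys.argv[1]
s=env.observe(); d=env.get_image("wrist"); save(n,d["image"]); pickle.dump((s,d),open(n+".pkl","wb"))
print(s["time_s"],s["position"].round(4),s["qvel"].round(1),round(s["grip_width"],4),s["ft_force"].round(1))
E
python3 look.py w4
```

```text
5.975 [ 0.5893 -0.0162  0.1277] [ 3.9 -1.3  3.3  1.   0.   1.7] 0.0524 [ 0.3  1.2 -0.1]
```

View pics/w4.png

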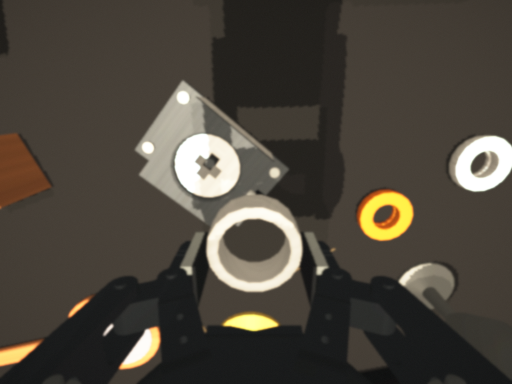

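```bash
python3 - <<'E'
from h import *
s,d=pickle.load(open("w4.pkl","rb")); im=d["image"][75:240,125:300]
save("w4c",cv2.resize(im,None,fx=3.4,fy=3.4,interpolation=cv2.INTER_CUBIC))
E
```

```text
(no output)
```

View pics/w4c.png

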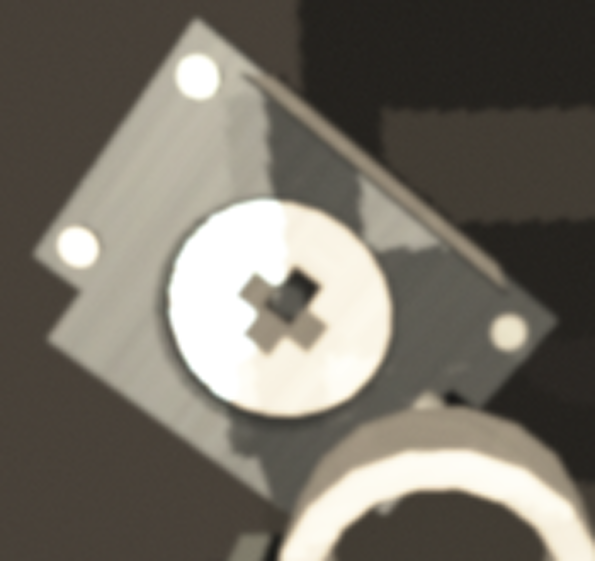

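```bash
python3 - <<'E'
from h import *
s,d=pickle.load(open("w4.pkl","rb")); c=cam(d,s)
b=blob(d["image"],(185,150),165); hull=cv2.convexHull(b.astype(np.float32)); print(cv2.fitEllipse(hull), b.min(0),b.max(0))
P=atz(c,(208.2,165.9),.036); print(P, atz(c,(207.6,165.7),.040))
# corners of block top  (crop px): left (50,340)?, top-right line
q=lambda u,v:(125+u/3.4,75+v/3.4)
for a,b2,z in (((245,72),(500,285),.044),((50,340),(270,500),.044),((195,18),(36,255),.006)):
    v=atz(c,q(*b2),z)-atz(c,q(*a),z); print(np.degrees(np.arctan2(v[1],v[0])),np.linalg.norm(v[:2]))
# model projections of rim & floor
for z,r in ((.044,.029),(.036,.029)):
    e=proj(c,circ(P[0],P[1],z,r)); print(z,e.min(0),e.max(0))
E
```

```text
((206.36642456054688, 165.0142364501953), (61.221031188964844, 67.0990219116211), 124.89137268066406) [175. 133.] [239. 196.]
[ 0.55293097 -0.04989468  0.036     ] [ 0.55190192 -0.04944237  0.04      ]
35.70187926498144 0.08005146054832006
35.56130025981059 0.071057046339011
-53.49623115838557 0.0830940060793791
0.044 [173.47809304 134.36774637] [239.81036394 199.05860688]
0.036 [176.02035736 133.31304734] [240.25938383 196.11836905]
```

```bash
python3 - <<'E'
from h import *
s,d=pickle.load(open("w3.pkl","rb")); c=cam(d,s)
g=d["image"].min(2)
# top annulus is brightest; inner hole contour
print(g[195:295:6,254])
print(g[244,190:320:5])
for cx,cy in ((.4713,.2537),(.4695,.2536)):
    for z,r in ((.022,.027),(.022,.020),(0,.027)):
        e=proj(c,circ(cx,cy,z,r)); print(cx,z,r,e.min(0).round(1),e.max(0).round(1))
save("w3c",cv2.resize(d["image"][180:310,180:330],None,fx=4,fy=4,interpolation=cv2.INTER_CUBIC))
E
```

```text
[209 232 250 255 178  68  70  68  69  69  69 132 231 233 233 255 239]
[160 200 121  95 255 255 227 114  68  68  68  67  68  68  68  69  68  69
  69 206 254 255 255  51 193 200]
0.4713 0.022 0.027 [206.5 210.4] [302.8 294.6]
0.4713 0.022 0.02 [219.  222.4] [290.3 284.7]
0.4713 0 0.027 [212.3 196.5] [296.7 272.2]
0.4695 0.022 0.027 [205.4 207.4] [302.  292.2]
0.4695 0.022 0.02 [217.9 219.5] [289.4 282.3]
0.4695 0 0.027 [211.3 193.8] [296. 270.]
```

View pics/w3c.png

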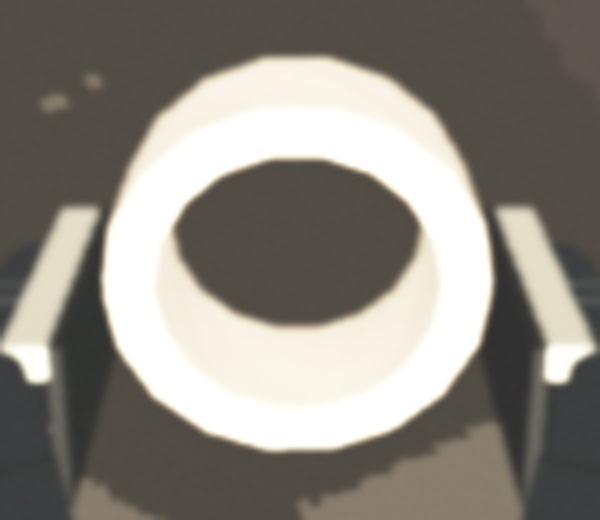

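Call:
{"fn": "carry_out", "kwargs": {"plan": [[[-0.041, 0, 0.025], [0, 0, 0], 0.045], [[0, 0.033, 0], [0, 0, 0], 0.045], [[0, 0.032, 0], [0, 0, 0], 0.045], [[0, 0, 0], [0, 0, 0], 0.045]]}}

```text
time_s: 6.52
position: [0.5524, -0.0449, 0.0607]
tool_rot: [[0.244, -0.003, -0.97], [0.97, 0.001, 0.244], [0.0, -1.0, 0.003]]
ft_force: [0.2, -0.1, -0.5]
grip_width: 0.0524
```

```bash
python3 look.py w5
```

```text
6.525 [ 0.5524 -0.0449  0.0607] [ 0.  -2.2 -3.3 -0.   1.7 -0.1] 0.0524 [ 0.2 -0.1 -0.5]
```

View pics/w5.png

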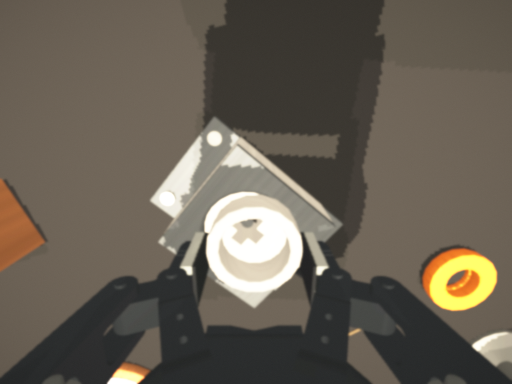

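```bash
python3 - <<'E'
from h import *
s,d=pickle.load(open("w5.pkl","rb")); c=cam(d,s)
save("w5c",cv2.resize(d["image"][175:315,190:320],None,fx=4.2,fy=4.2,interpolation=cv2.INTER_CUBIC))
for p in ((247.5,236),):print(atz(c,p,.036))
for q in ((.553,-.05),(.5505,-.0475),(.553,-.047)): print(q,[proj(c,[*q,z])[0].round(1) for z in (.036,)], [ (e.min(0).round(),e.max(0).round()) for e in [proj(c,circ(*q,.044,.029))]])
E
```

```text
[ 0.55917186 -0.05164119  0.036     ]
(0.553, -0.05) [array([247.5, 227.8])] [(array([204., 192.]), array([290., 270.]))]
(0.5505, -0.0475) [array([250.1, 223.8])] [(array([206., 188.]), array([293., 266.]))]
(0.553, -0.047) [array([251.7, 226.8])] [(array([208., 191.]), array([295., 269.]))]
```

View pics/w5c.png

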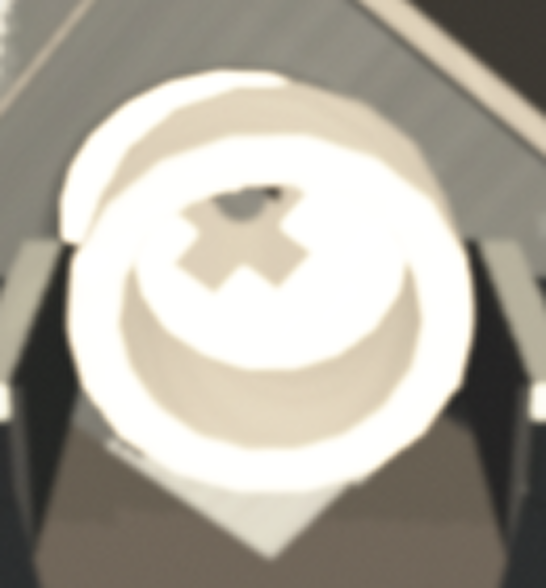

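Call:
{"fn": "carry_out", "kwargs": {"plan": [[[-0.004, 0, -0.0045], [0, 0, 0], 0.045], [[0, 0.006, 0], [0, 0, 0], 0.045], [[0, 0.004, 0], [0, 0, 0], 0.045], [[0, 0, 0], [0, 0, 0], 0.045]]}}

```text
time_s: 7.08
position: [0.5567, -0.0511, 0.051]
tool_rot: [[0.245, -0.001, -0.969], [0.969, 0.0, 0.245], [0.0, -1.0, 0.001]]
ft_force: [-0.4, 0.6, -0.1]
grip_width: 0.0526
```

```bash
python3 look.py w6;  python3 - <<'E'
from h import *
s,d=pickle.load(open("w6.pkl","rb"))
save("w6c",cv2.resize(d["image"][155:335,170:340],None,fx=3.3,fy=3.3,interpolation=cv2.INTER_CUBIC))
E
```

```text
7.075 [ 0.5567 -0.0511  0.051 ] [ 0.1 -0.2 -0.3 -0.   0.3 -0. ] 0.0526 [-0.4  0.6 -0.1]
```

View pics/w6c.png

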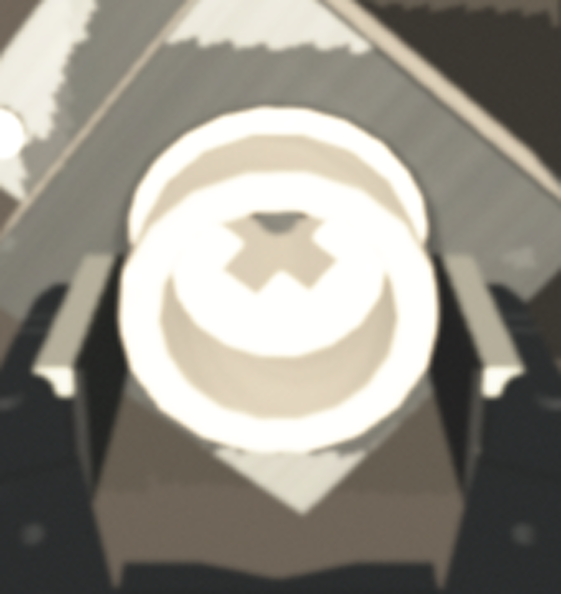

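```bash
cat > ov.py <<'E'
from h import *
def ov(n,rings,box,f,out):
    s,d=pickle.load(open(n+".pkl","rb")); c=cam(d,s); x0,y0,x1,y1=box
    im=cv2.resize(d["image"][y0:y1,x0:x1],None,fx=f,fy=f,interpolation=cv2.INTER_CUBIC).copy()
    for (x,y,z,r,col) in rings:
        e=(proj(c,circ(x,y,z,r))-[x0-.5,y0-.5])*f-.5
        cv2.polylines(im,[e.astype(np.int32).reshape(-1,1,2)],True,col,1)
    save(out,im)
E
python3 - <<'E'
from ov import *
r=(255,0,0);g=(0,200,0);b=(0,0,255)
T=np.array([.5567,-.0511])
ov("w6",[(.554,-.05,.044,.029,r),(.554,-.05,.036,.029,(255,120,0)),(T[0]-.0018,T[1],.0424,.027,g),(T[0]-.0018,T[1],.0644,.027,b),(T[0]-.0018,T[1],.0644,.020,b)],(170,155,340,335),3.3,"w6o")
E
```

```text
(no output)
```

View pics/w6o.png

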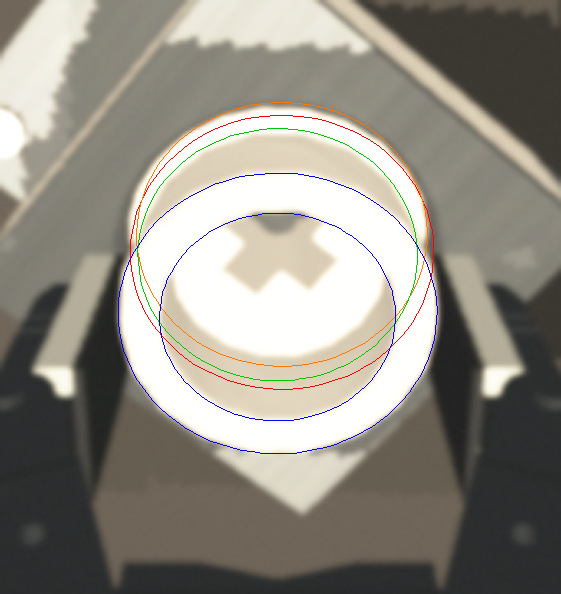

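```bash
cat >> ov.py <<'E'
def cross(x,y,z,yaw):
    a,b=.005,.0125
    p=np.array([(b,-a),(b,a),(a,a),(a,b),(-a,b),(-a,a),(-b,a),(-b,-a),(-a,-a),(-a,-b),(a,-b),(a,-a)])
    t=np.radians(yaw); R=np.array([[np.cos(t),-np.sin(t)],[np.sin(t),np.cos(t)]])
    return np.c_[p@R.T+[x,y],np.full(12,z)]
def sq(x,y,z,yaw,h=.042):
    p=np.array([(h,h),(-h,h),(-h,-h),(h,-h)]); t=np.radians(yaw); R=np.array([[np.cos(t),-np.sin(t)],[np.sin(t),np.cos(t)]])
    return np.c_[p@R.T+[x,y],np.full(4,z)]
def ovp(n,polys,box,f,out):
    s,d=pickle.load(open(n+".pkl","rb")); c=cam(d,s); x0,y0,x1,y1=box
    im=cv2.resize(d["image"][y0:y1,x0:x1],None,fx=f,fy=f,interpolation=cv2.INTER_CUBIC).copy()
    for P,col in polys:
        e=(proj(c,P)-[x0-.5,y0-.5])*f-.5
        cv2.polylines(im,[e.round().astype(np.int32).reshape(-1,1,2)],True,col,1)
    save(out,im)
E
python3 - <<'E'
from ov import *
r=(255,0,0);g=(0,160,0);b=(0,0,255)
for n,box,f in (("w6",(120,130,350,330),2.1),("w4",(125,70,315,240),2.1)):
    x,y=.554,-.050
    ovp(n,[(circ(x,y,.044,.029),r),(cross(x,y,.036,36),r),(sq(x,y,.044,36),g),(sq(x,y,0,36),b)],box,f,n+"x")
a=cv2.imread("pics/w6x.png");b=cv2.imread("pics/w4x.png")
h=max(a.shape[0],b.shape[0]); o=np.zeros((h,a.shape[1]+b.shape[1],3),np.uint8);o[:a.shape[0],:a.shape[1]]=a;o[:b.shape[0],a.shape[1]:]=b
print(o.shape);cv2.imwrite("pics/x1.png",cv2.resize(o,None,fx=.9,fy=.9) if o.shape[1]>800 else o)
E
```

```text
(420, 882, 3)
```

View pics/x1.png

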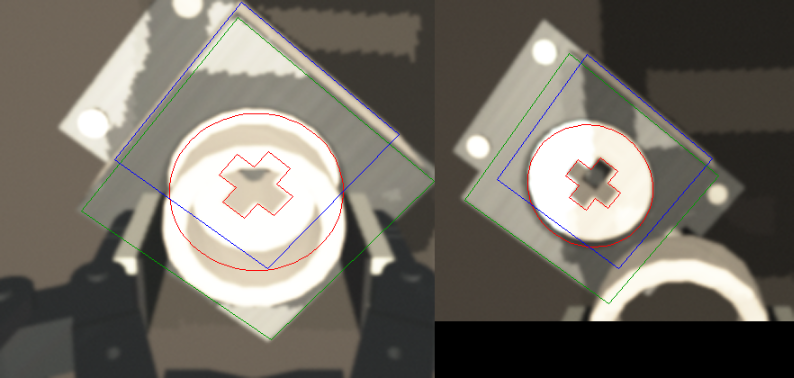

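Call:
{"fn": "carry_out", "kwargs": {"plan": [[[0.0005, 0, 0.001], [0, 0, 0], 0.045], [[0, 0.003, 0], [0, 0, 0], 0.045], [[0, 0.003, 0], [0, 0, 0], 0.045], [[0, 0, 0], [0, 0, 0], 0.045]]}}

```text
time_s: 7.62
position: [0.556, -0.0504, 0.045]
tool_rot: [[0.245, -0.001, -0.969], [0.969, 0.0, 0.245], [0.0, -1.0, 0.001]]
ft_force: [0.5, -0.5, -0.5]
grip_width: 0.0524
```

```bash
python3 look.py w7;  python3 - <<'E'
from h import *
s,d=pickle.load(open("w7.pkl","rb"))
save("w7c",cv2.resize(d["image"][155:335,140:370],None,fx=3.3,fy=3.3,interpolation=cv2.INTER_CUBIC))
E
```

```text
7.625 [ 0.556  -0.0504  0.045 ] [-0.  -0.2 -0.3 -0.   0.1  0.1] 0.0524 [ 0.5 -0.5 -0.5]
```

View pics/w7c.png

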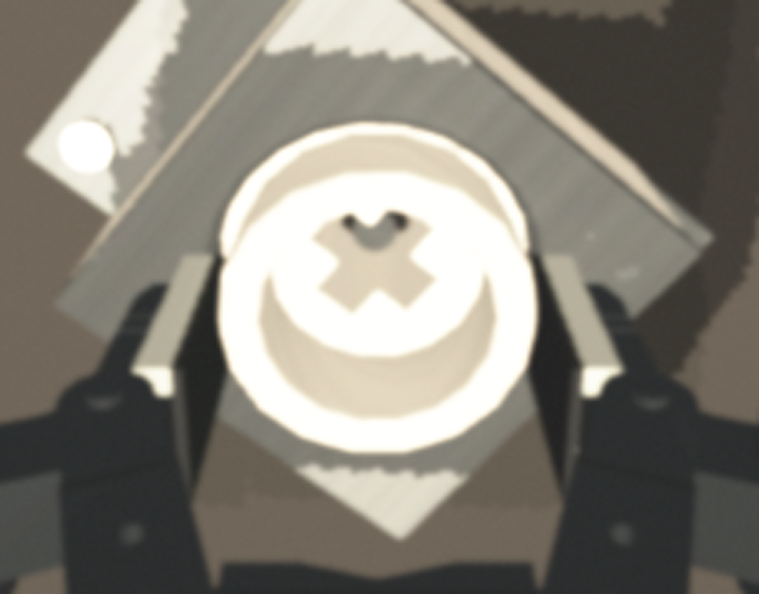

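Call:
{"fn": "carry_out", "kwargs": {"plan": [[[0, 0.002, 0], [0, 0, 0], 0.045], [[0, 0, 0], [0, 0, 0], 0.045]]}}

```text
time_s: 7.92
position: [0.5563, -0.0505, 0.0445]
tool_rot: [[0.245, 0.001, -0.969], [0.969, -0.0, 0.245], [-0.0, -1.0, -0.001]]
ft_force: [-4.4, -0.1, 10.4]
grip_width: 0.052
```

Call:
{"fn": "carry_out", "kwargs": {"plan": [[[0, 0, 0], [0, 0, 0], 0.085], [[0, 0, 0], [0, 0, 0], 0.085], [[0, 0, 0], [0, 0, 0], 0.085], [[0, -0.04, 0], [0, 0, 0], 0.085], [[0, -0.05, 0], [0, 0, 0], 0.085], [[0, 0, 0], [0, 0, 0], 0.085]]}}

```text
time_s: 8.68
position: [0.5577, -0.0509, 0.1367]
tool_rot: [[0.245, 0.007, -0.969], [0.969, -0.002, 0.245], [-0.0, -1.0, -0.007]]
ft_force: [-0.3, 0.2, -0.9]
grip_width: 0.085
```

```bash
python3 look.py w8
```

```text
8.675 [ 0.5577 -0.0509  0.1367] [-0.   3.2  4.5  0.1 -2.5 -0.1] 0.085 [-0.3  0.2 -0.9]
```

View pics/w8.png

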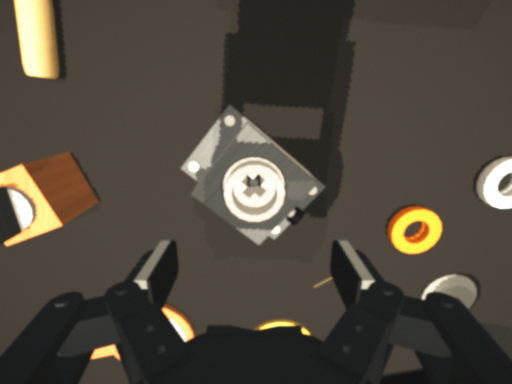

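Call:
{"fn": "carry_out", "kwargs": {"plan": [[[0.052, 0.0, 0], [0, 0, 0], 0.085], [[0.052, 0.005, 0], [0, 0, 0], 0.085], [[0.052, 0.01, 0], [0, 0, 0], 0.085], [[0.052, 0.01, 0], [0, 0, 0], 0.085], [[0.053, 0.005, 0], [0, 0, 0], 0.085], [[0, 0, 0], [0, 0, 0], 0.085], [[0, 0, 0], [0, 0, 0], 0.085]]}}

```text
time_s: 9.6
position: [0.6196, 0.2022, 0.102]
tool_rot: [[0.245, -0.002, -0.969], [0.969, -0.001, 0.245], [-0.001, -1.0, 0.002]]
ft_force: [0.3, 0.5, 0.7]
grip_width: 0.0849
```

```bash
python3 look.py w9; python3 - <<'E'
from ov import *
r=(255,0,0);b=(0,0,255)
x,y=.554,-.05
ovp("w8",[(circ(x,y,.058,.027),b),(circ(x,y,.058,.020),b),(cross(x,y,.036,36),r),(sq(x,y,.044,36),r)],(170,90,350,270),3.3,"w8o")
E
```

```text
9.6 [0.6196 0.2022 0.102 ] [-1.3 -1.1  0.1  0.   0.2 -0. ] 0.0849 [0.3 0.5 0.7]
```

View pics/w9.png

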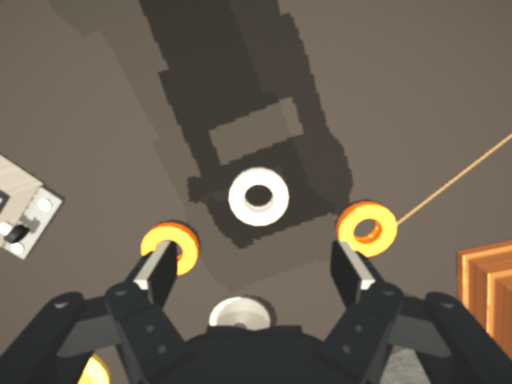

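View pics/w8o.png

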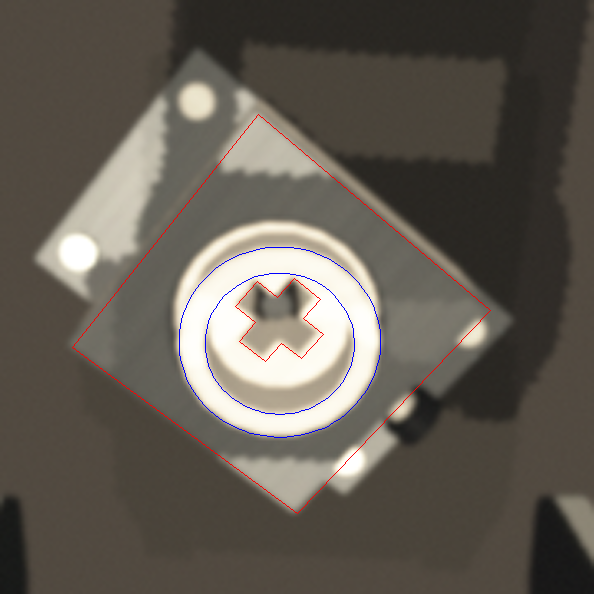

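```bash
python3 - <<'E'
from ov import *
s,d=pickle.load(open("w9.pkl","rb")); c=cam(d,s)
b=blob(d["image"],(259,175)); print(b.min(0),b.max(0)); P=fitcyl(c,b,[(.005,.027),(.017,.027)],(.62,.2)); print(P)
print(np.array(s["tool_rot"]).T@np.array([*(P[0]-s["position"][:2]),.0-s["position"][2]]))
x,y=P[0]
ovp("w9",[(circ(x,y,.017,.027),(255,0,0)),(circ(x,y,.005,.027),(0,160,0)),(circ(x,y,.017,.014),(0,0,255))],(210,150,310,250),5,"w9o")
E
```

```text
[228. 167.] [288. 225.]
(array([0.62225541, 0.20510158]), 1.0098911117494709, array([258.21735707, 196.38402374]))
[ 0.00360729  0.10197957 -0.0021082 ]
```

View pics/w9o.png

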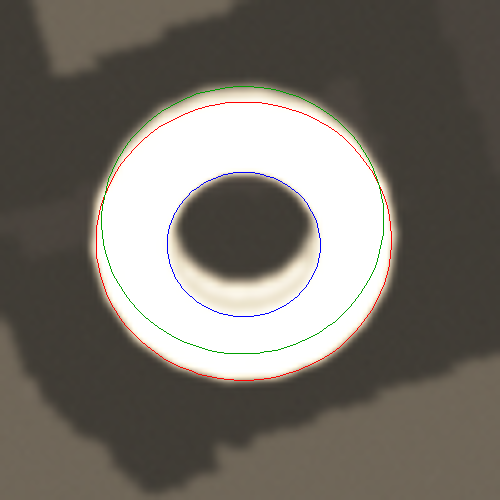

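Call:
{"fn": "carry_out", "kwargs": {"plan": [[[0.0035, 0.04, -0.002], [0, 0, 0], 0.085], [[0, 0.04, 0], [0, 0, 0], 0.085], [[0, 0.016, 0], [0, 0, 0], 0.085], [[0, 0, 0], [0, 0, 0], 0.085], [[0, 0, 0], [0, 0, 0], 0.045], [[0, 0, 0], [0, 0, 0], 0.045], [[0, 0, 0], [0, 0, 0], 0.045], [[0, 0, 0], [0, 0, 0], 0.045]]}}

```text
time_s: 10.65
position: [0.6238, 0.2055, 0.0097]
tool_rot: [[0.245, 0.003, -0.969], [0.97, 0.0, 0.245], [0.001, -1.0, -0.003]]
ft_force: [-1.6, -0.6, 8.3]
grip_width: 0.0513
```

```bash
python3 look.py w10; python3 - <<'E'
from ov import *
s,d=pickle.load(open("w10.pkl","rb"))
x,y=s["position"][:2]
ovp("w10",[(circ(x,y,.017,.027),(255,0,0)),(circ(x,y,.005,.027),(0,160,0)),(circ(x,y,.017,.014),(0,0,255))],(170,170,340,320),4,"w10o")
R=[]
for n,p in (("w1",(247.9,309.3)),("w9",(258.2,196.4))):
    a,b=pickle.load(open(n+".pkl","rb")); R.append(ray(cam(b,a),p))
print(tri(R))
E
```

```text
10.65 [0.6238 0.2055 0.0097] [ 0.   0.1 -0.1 -0.  -0.1  0. ] 0.0513 [-1.6 -0.6  8.3]
[0.61961106 0.20513457 0.01788926]
```

View pics/w10o.png

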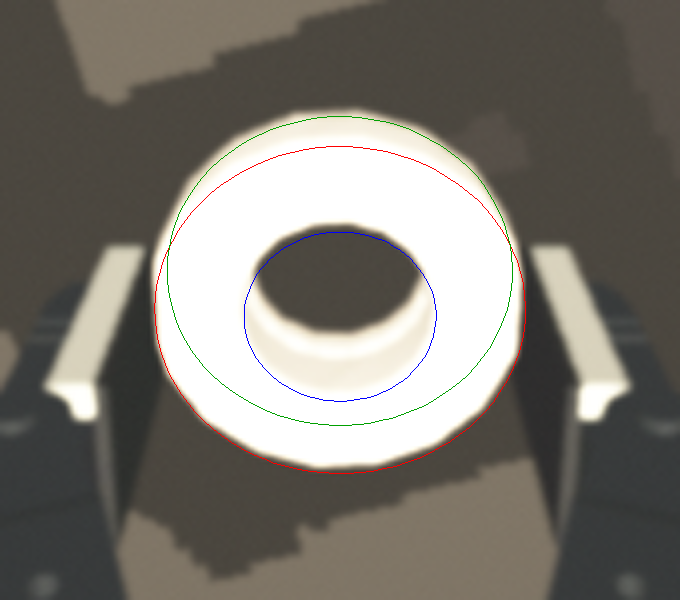

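Call:
{"fn": "carry_out", "kwargs": {"plan": [[[0, -0.05, 0], [0, 0, 0], 0.045], [[0, -0.06, 0], [0, 0, 0], 0.045], [[-0.053, 0, 0.001], [0, 0, 0], 0.045], [[-0.053, 0, 0.001], [0, 0, 0], 0.045], [[-0.053, 0, 0.001], [0, 0, 0], 0.045], [[-0.053, 0, 0.001], [0, 0, 0], 0.045], [[-0.05, 0.01, 0], [0, 0, 0], 0.045], [[0, 0.02, 0], [0, 0, 0], 0.045]]}}

```text
time_s: 11.7
position: [0.5548, -0.0507, 0.0885]
tool_rot: [[0.249, 0.003, -0.968], [0.968, -0.001, 0.249], [-0.001, -1.0, -0.003]]
ft_force: [0.9, 0.7, -1.9]
grip_width: 0.0511
```

Call:
{"fn": "carry_out", "kwargs": {"plan": [[[0, 0, 0], [0, 0, 0], 0.045], [[0, 0, 0], [0, 0, 0], 0.045]]}}

```text
time_s: 11.95
position: [0.5553, -0.0471, 0.0883]
tool_rot: [[0.244, 0.001, -0.97], [0.97, -0.0, 0.244], [-0.0, -1.0, -0.002]]
ft_force: [-1.0, 0.1, -1.4]
grip_width: 0.0511
```

```bash
python3 look.py w11; python3 - <<'E'
from ov import *
s,d=pickle.load(open("w11.pkl","rb"))
x,y=s["position"][:2]+[-.001,0]; z=s["position"][2]-.0097; u,v=.554,-.05
ovp("w11",[(circ(x,y,z+.017,.027),(255,0,0)),(circ(x,y,z+.017,.014),(255,0,0)),(circ(x,y,z,.018),(0,160,0)),(circ(u,v,.058,.027),(0,0,255)),(circ(u,v,.058,.020),(0,0,255)),(sq(u,v,.044,36),(0,0,255)),(cross(u,v,.036,36),(0,0,255))],(150,110,350,310),3,"w11o")
E
```

```text
11.95 [ 0.5553 -0.0471  0.0883] [ 0.3 -0.2 -0.2 -0.  -0.1  0. ] 0.0511 [-1.   0.1 -1.4]
```

View pics/w11o.png

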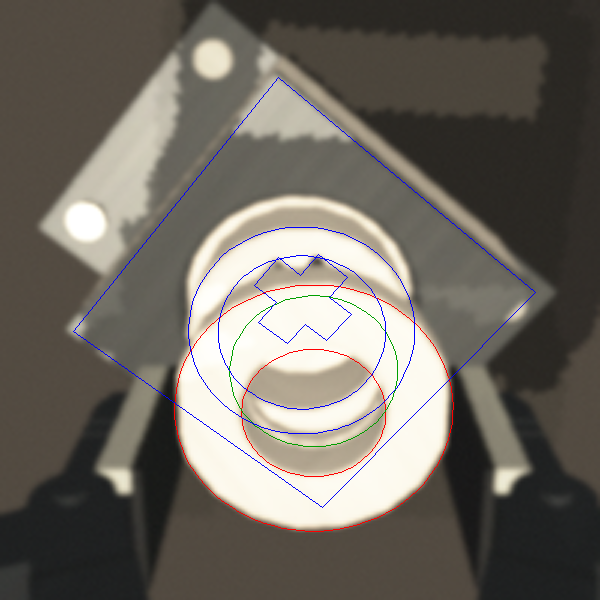

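Call:
{"fn": "carry_out", "kwargs": {"plan": [[[-0.003, 0, -0.0005], [0, 0, 0], 0.045], [[0, 0.01, 0], [0, 0, 0], 0.045], [[0, 0.009, 0], [0, 0, 0], 0.045], [[0, 0, 0], [0, 0, 0], 0.045]]}}

```text
time_s: 12.5
position: [0.554, -0.0504, 0.0673]
tool_rot: [[0.245, -0.002, -0.969], [0.969, 0.001, 0.245], [0.0, -1.0, 0.002]]
ft_force: [-0.6, -0.7, -0.3]
grip_width: 0.0513
```

```bash
python3 look.py w12; python3 - <<'E'
from ov import *
s,d=pickle.load(open("w12.pkl","rb"))
x,y=s["position"][:2]+[-.001,0]; z=s["position"][2]-.0097; u,v=.554,-.05
ovp("w12",[(circ(x,y,z+.017,.027),(255,0,0)),(circ(x,y,z+.017,.014),(255,0,0)),(circ(u,v,.058,.027),(0,0,255)),(sq(u,v,.044,36),(0,0,255))],(150,130,350,320),3,"w12o")
E
```

```text
12.5 [ 0.554  -0.0504  0.0673] [-0.1 -0.9 -0.9 -0.   0.6 -0. ] 0.0513 [-0.6 -0.7 -0.3]
```

View pics/w12o.png

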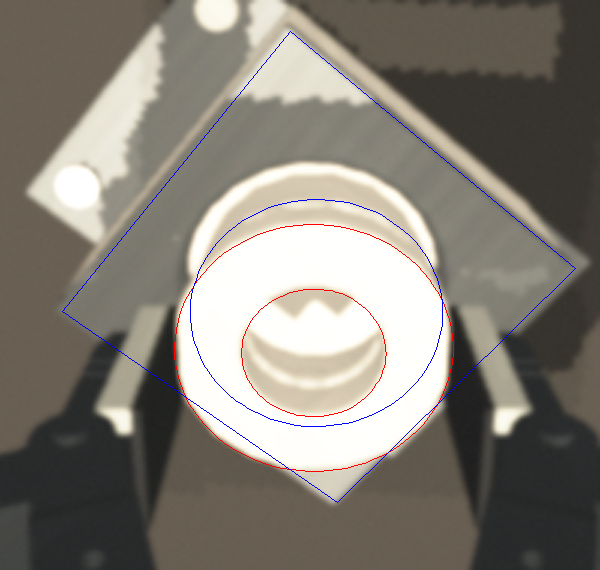

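Call:
{"fn": "carry_out", "kwargs": {"plan": [[[0, 0.001, -0.001], [0, 0, 0], 0.045], [[0, 0.003, 0], [0, 0, 0], 0.045], [[0, 0.001, 0], [0, 0, 0], 0.045], [[0, 0, 0], [0, 0, 0], 0.045]]}}

```text
time_s: 13.05
position: [0.5555, -0.0508, 0.0633]
tool_rot: [[0.245, -0.0, -0.969], [0.969, 0.0, 0.245], [0.0, -1.0, 0.0]]
ft_force: [0.0, -0.0, -1.6]
grip_width: 0.0512
```

```bash
python3 look.py w13; python3 - <<'E'
from ov import *
s,d=pickle.load(open("w13.pkl","rb"))
x,y=s["position"][:2]+[-.001,0]; z=s["position"][2]-.0097; u,v=.554,-.05
ovp("w13",[],(150,130,350,320),3,"w13o")
E
```

```text
13.05 [ 0.5555 -0.0508  0.0633] [ 0.  -0.2 -0.2  0.   0.1 -0.1] 0.0512 [ 0.  -0.  -1.6]
```

View pics/w13o.png

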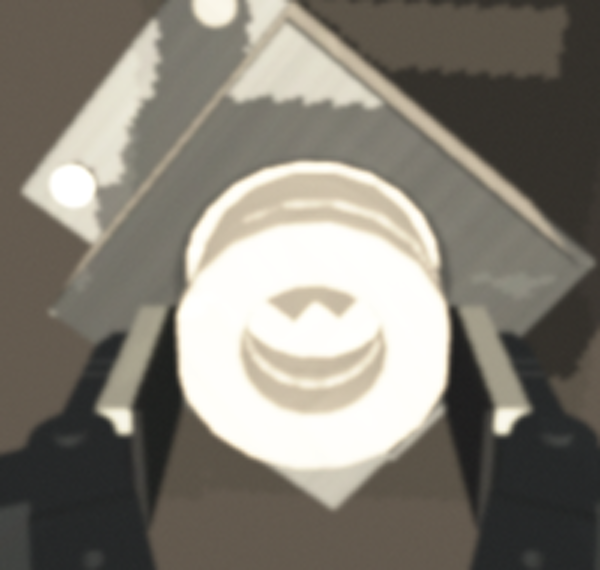

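Call:
{"fn": "carry_out", "kwargs": {"plan": [[[0, 0.0015, 0], [0, 0, 0], 0.045], [[0, 0, 0], [0, 0, 0], 0.045]]}}

```text
time_s: 13.35
position: [0.5557, -0.0509, 0.0628]
tool_rot: [[0.245, 0.001, -0.969], [0.969, -0.001, 0.245], [-0.0, -1.0, -0.001]]
ft_force: [-2.1, 1.0, 7.3]
grip_width: 0.0512
```

Call:
{"fn": "carry_out", "kwargs": {"plan": [[[0, 0, 0], [0, 0, 0], 0.085], [[0, 0, 0], [0, 0, 0], 0.085], [[0, 0, 0], [0, 0, 0], 0.085], [[0, -0.04, 0], [0, 0, 0], 0.085], [[0, -0.035, 0], [0, 0, 0], 0.085], [[0, 0, 0], [0, 0, 0], 0.085], [[0, 0, 0], [0, 0, 0], 0.085]]}}

```text
time_s: 14.22
position: [0.5551, -0.0507, 0.1361]
tool_rot: [[0.245, -0.001, -0.969], [0.969, 0.0, 0.245], [0.0, -1.0, 0.001]]
ft_force: [-0.6, 0.2, 0.5]
grip_width: 0.0852
```

```bash
python3 look.py w14; python3 - <<'E'
from ov import *
s,d=pickle.load(open("w14.pkl","rb"))
u,v=.554,-.0503
ovp("w14",[(circ(u,v,.070,.027),(255,0,0)),(circ(u,v,.058,.027),(0,0,255)),(circ(u,v,.070,.014),(255,0,0)),(sq(u,v,.044,36),(0,0,255))],(150,80,360,280),3,"w14o")
E
```

```text
14.225 [ 0.5551 -0.0507  0.1361] [0.  0.8 0.6 0.  0.  0. ] 0.0852 [-0.6  0.2  0.5]
```

View pics/w14o.png

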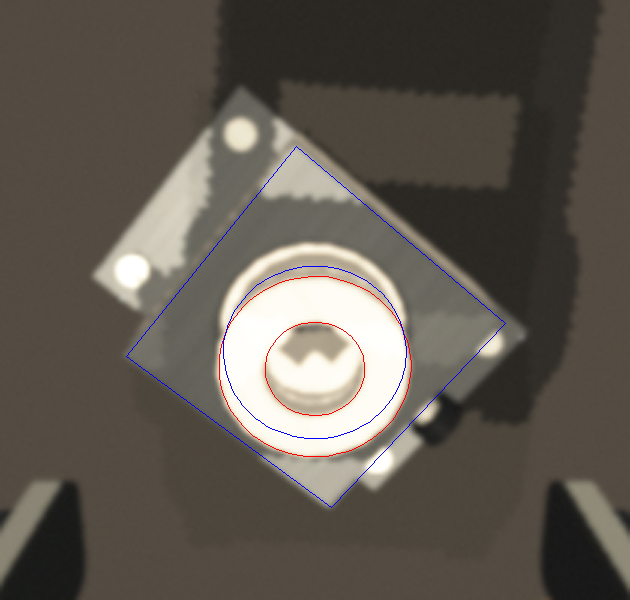

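View pics/w14.png

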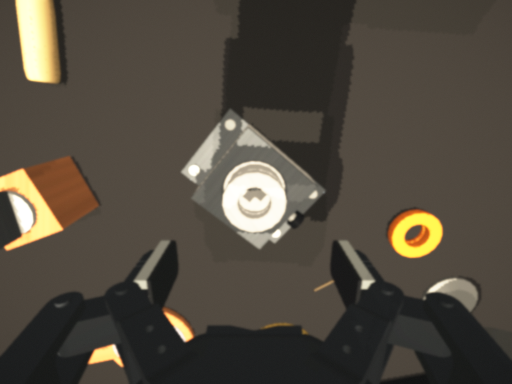

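Call:
{"fn": "carry_out", "kwargs": {"plan": [[[-0.05, -0.015, -0.002], [0, 0, 0], 0.085], [[-0.055, -0.02, -0.002], [0, 0, 0], 0.085], [[-0.055, 0, -0.002], [0, 0, 0], 0.085], [[-0.052, 0, -0.003], [0, 0, 0], 0.085], [[0, 0, 0], [0, 0, 0], 0.085], [[0, 0, 0], [0, 0, 0], 0.085]]}}

```text
time_s: 15.02
position: [0.512, -0.2579, 0.1709]
tool_rot: [[0.246, -0.001, -0.969], [0.969, 0.001, 0.245], [0.001, -1.0, 0.002]]
ft_force: [-0.1, -0.4, 0.2]
grip_width: 0.0851
```

```bash
python3 look.py w15; python3 - <<'E'
from ov import *
ovp("w15",[],(150,80,360,280),3,"w15c")
E
```

```text
15.025 [ 0.512  -0.2579  0.1709] [ 1.3 -0.6  0.   0.1  0.  -0.1] 0.0851 [-0.1 -0.4  0.2]
```

View pics/w15.png

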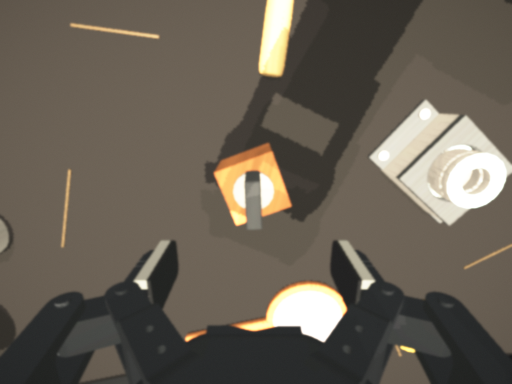

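View pics/w15c.png

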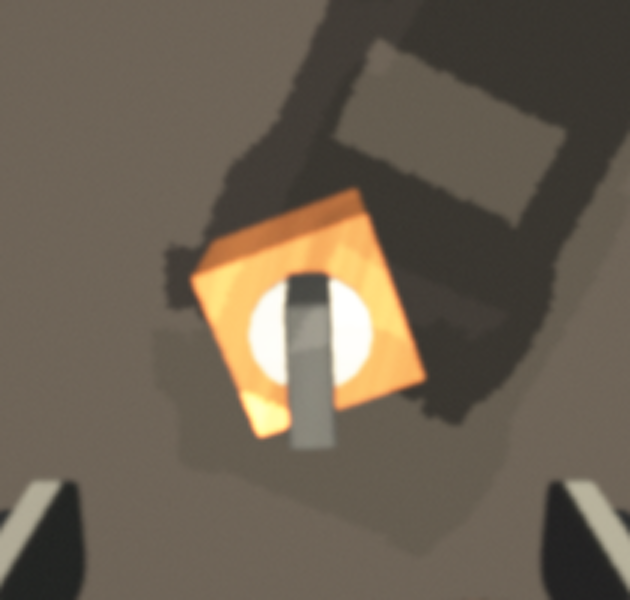

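```bash
python3 - <<'E'
from ov import *
s,d=pickle.load(open("w15.pkl","rb")); c=cam(d,s)
q=lambda u,v:((u+.5)/3+150-.5,(v+.5)/3+80-.5)
K=[atz(c,q(*p),.106)[:2] for p in ((286,304),(329,304),(335,448),(290,450))]
K=np.array(K); print(K.round(4), K.mean(0)); 
for a,b in ((0,3),(1,2)):
    v=K[a]-K[b]; print(np.linalg.norm(v),np.degrees(np.arctan2(v[1],v[0]))) 
v=K[1]-K[0]; print(np.linalg.norm(v),np.degrees(np.arctan2(v[1],v[0])))
# collar circle: top of collar z .066 r .02
x,y=K.mean(0)
yaw=-14+180
def rect(x,y,z,yaw,a=.022,b=.007):
    t=np.radians(yaw);R=np.array([[np.cos(t),-np.sin(t)],[np.sin(t),np.cos(t)]])
    return np.c_[np.array([(a,b),(-a,b),(-a,-b),(a,-b)])@R.T+[x,y],np.full(4,z)]
ovp("w15",[(circ(x,y,.066,.02),(0,0,255)),(rect(x,y,.106,166),(255,0,0)),(rect(x,y,.066,166),(0,160,0))],(150,80,360,280),3,"w15o")
E
```

```text
[[ 0.4901 -0.2602]
 [ 0.493  -0.2488]
 [ 0.5354 -0.2576]
 [ 0.5328 -0.2704]] [ 0.51282683 -0.25924982]
0.04390688020084304 166.6088033578601
0.04331185868392837 168.34533762036463
0.011706474159480066 75.67631220644459
```

View pics/w15o.png

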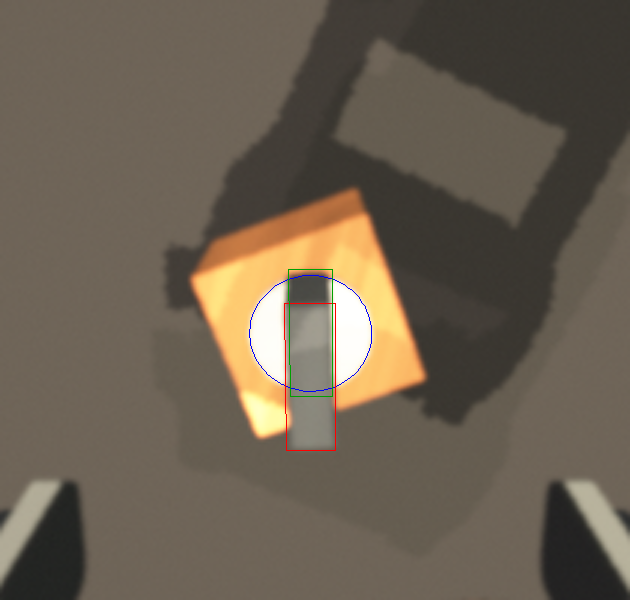

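Call:
{"fn": "carry_out", "kwargs": {"plan": [[[-0.001, 0.04, -0.001], [0, 0, 0], 0.06], [[0, 0.04, 0], [0, 0, 0], 0.06], [[0, 0.02, 0], [0, 0, 0], 0.06], [[0, 0, 0], [0, 0, 0], 0.03], [[0, 0, 0], [0, 0, 0], 0.005], [[0, 0, 0], [0, 0, 0], 0.005], [[0, 0, 0], [0, 0, 0], 0.005], [[0, 0, 0], [0, 0, 0], 0.005]], "force": 80}}

```text
time_s: 16.08
position: [0.5136, -0.2598, 0.0732]
tool_rot: [[0.245, 0.002, -0.969], [0.969, -0.001, 0.245], [-0.001, -1.0, -0.002]]
ft_force: [0.4, 1.5, 5.9]
grip_width: 0.0131
```

```bash
python3 look.py w16
```

```text
16.075 [ 0.5136 -0.2598  0.0732] [-0.   0.1 -0.  -0.  -0.  -0. ] 0.0131 [0.4 1.5 5.9]
```

View pics/w16.png

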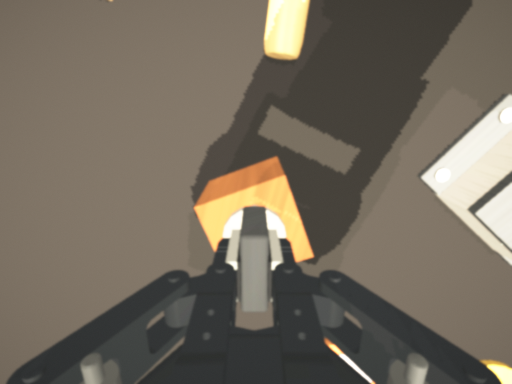

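Call:
{"fn": "carry_out", "kwargs": {"plan": [[[0, -0.04, 0], [0, 0, 0], 0.005], [[0, -0.045, 0], [0, 0, 0], 0.005], [[0, 0, 0], [0, 10, 0], 0.005], [[0, 0, 0], [0, 10, 0], 0.005], [[0, 0, 0], [0, 10, 0], 0.005], [[0, 0, 0], [0, 9.9, 0], 0.005], [[0, 0, 0], [0, 0, 0], 0.005]]}}

```text
time_s: 17.0
position: [0.5128, -0.2597, 0.1569]
tool_rot: [[0.809, -0.0, -0.588], [0.588, 0.0, 0.809], [-0.0, -1.0, 0.0]]
ft_force: [-0.4, -0.1, -1.6]
grip_width: 0.0128
```

```bash
python3 look.py w17; python3 -c "
from h import *
s=env.observe();print(np.array(s['tool_rot']).round(3)[:,0],np.degrees(np.arctan2(s['tool_rot'][1][0],s['tool_rot'][0][0])))"
```

```text
17.0 [ 0.5128 -0.2597  0.1569] [ 0.   0.  -0.   0.  -0.1 -4.6] 0.0128 [-0.4 -0.1 -1.6]
[ 0.808  0.589 -0.   ] 36.10492458020134
```

View pics/w17.png

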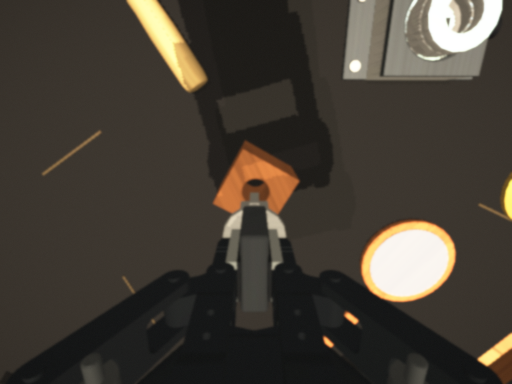

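Call:
{"fn": "carry_out", "kwargs": {"plan": [[[0.039, 0, 0.036], [0, 0, 0], 0.005], [[0.039, 0, 0.036], [0, 0, 0], 0.005], [[0.039, 0, 0.036], [0, 0, 0], 0.005], [[0.039, 0, 0.036], [0, 0, 0], 0.005], [[0, 0, 0], [0, 0, 0], 0.005], [[0, 0, 0], [0, 0, 0], 0.005]]}}

```text
time_s: 17.8
position: [0.5548, -0.0519, 0.1569]
tool_rot: [[0.809, -0.0, -0.588], [0.588, -0.0, 0.809], [-0.0, -1.0, -0.0]]
ft_force: [0.3, 0.1, -1.6]
grip_width: 0.0129
```

```bash
python3 look.py w18; python3 - <<'E'
from ov import *
s,d=pickle.load(open("w18.pkl","rb")); print(np.array(s["tool_rot"]).round(3).tolist())
R=np.array(s["tool_rot"]); p=s["position"]+R@np.array([0,-.0128,.0009])  # pin grip
t=np.degrees(np.arctan2(R[1,0],R[0,0]))
x,y,z=p
def rect(x,y,z,yaw,a=.007,b=.022):
    t=np.radians(yaw);Q=np.array([[np.cos(t),-np.sin(t)],[np.sin(t),np.cos(t)]])
    return np.c_[np.array([(a,b),(-a,b),(-a,-b),(a,-b)])@Q.T+[x,y],np.full(4,z)]
u,v=.554,-.0503
ovp("w18",[(rect(x,y,z+.02,t),(255,0,0)),(circ(x,y,z-.02,.02),(255,0,0)),(circ(x,y,z-.076,.011),(255,0,255)),(circ(u,v,.070,.027),(0,0,255)),(circ(u,v,.070,.014),(0,0,255)),(sq(u,v,.044,36),(0,160,0))],(140,90,370,330),2.5,"w18o")
E
```

```text
17.8 [ 0.5548 -0.0519  0.1569] [-1.5 -0.  -0.   0.  -0.   0.6] 0.0129 [ 0.3  0.1 -1.6]
[[0.809, -0.0, -0.588], [0.588, -0.0, 0.809], [-0.0, -1.0, -0.0]]
```

View pics/w18o.png

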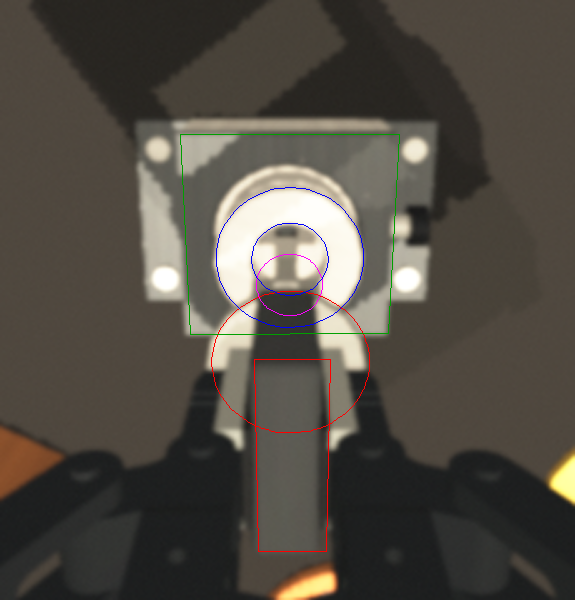

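```bash
python3 - <<'E'
from ov import *
s,d=pickle.load(open("w18.pkl","rb")); c=cam(d,s)
save("w18c",cv2.resize(d["image"][150:320,210:300],None,fx=6,fy=6,interpolation=cv2.INTER_CUBIC)[:600])
save("w18d",cv2.resize(d["image"][200:320,210:300],None,fx=5,fy=5,interpolation=cv2.INTER_CUBIC))
g=cv2.cvtColor(d["image"],cv2.COLOR_RGB2GRAY)
for r in (192,196,245,265,290,305): print(r,g[r,225:285].tolist())
R=np.array(s["tool_rot"]);p=s["position"]+R@np.array([0,-.0128,.0009])
print(proj(c,[p+[0,0,.02],[.554,-.0503,.036],[.554,-.0503,.07]]))
E
```

```text
192 [139, 208, 241, 250, 252, 252, 253, 253, 253, 253, 253, 253, 253, 252, 245, 234, 238, 244, 246, 246, 247, 248, 248, 243, 227, 186, 155, 147, 147, 147, 146, 147, 154, 187, 232, 246, 248, 248, 248, 248, 247, 247, 246, 239, 221, 216, 234, 245, 248, 249, 249, 249, 249, 249, 249, 250, 250, 248, 240, 206]
196 [156, 223, 244, 249, 250, 250, 250, 251, 250, 250, 249, 248, 248, 247, 237, 214, 199, 212, 230, 240, 245, 247, 248, 244, 230, 187, 145, 130, 127, 127, 128, 129, 149, 199, 236, 247, 248, 248, 248, 247, 244, 235, 213, 186, 183, 213, 237, 246, 248, 249, 249, 249, 250, 250, 250, 250, 250, 247, 233, 183]
245 [33, 35, 52, 82, 109, 123, 126, 126, 128, 127, 127, 125, 115, 90, 66, 65, 75, 82, 87, 89, 89, 90, 90, 89, 89, 90, 91, 91, 91, 92, 91, 90, 91, 90, 90, 91, 92, 90, 90, 88, 86, 82, 77, 67, 71, 98, 119, 127, 127, 127, 126, 127, 125, 120, 100, 70, 44, 34, 34, 33]
265 [30, 30, 31, 33, 40, 56, 88, 132, 175, 201, 202, 169, 110, 69, 53, 54, 66, 78, 85, 87, 89, 89, 89, 89, 89, 90, 91, 91, 90, 91, 91, 91, 91, 90, 90, 91, 91, 88, 89, 88, 85, 78, 65, 54, 54, 72, 122, 180, 207, 200, 166, 119, 75, 48, 37, 33, 32, 30, 30, 30]
290 [31, 31, 31, 30, 31, 32, 31, 31, 33, 34, 35, 37, 44, 50, 50, 51, 61, 76, 84, 88, 89, 90, 89, 89, 90, 90, 90, 90, 91, 92, 91, 91, 91, 90, 89, 89, 89, 89, 88, 87, 83, 74, 59, 50, 51, 49, 41, 33, 31, 31, 30, 30, 30, 29, 29, 30, 30, 31, 31, 31]
305 [30, 30, 30, 31, 30, 30, 31, 35, 38, 40, 43, 55, 67, 70, 68, 67, 68, 77, 83, 87, 89, 90, 90, 89, 90, 89, 89, 89, 90, 89, 90, 89, 89, 88, 88, 88, 86, 88, 87, 87, 84, 78, 72, 69, 70, 70, 65, 53, 41, 34, 32, 30, 28, 29, 30, 30, 31, 30, 31, 31]
[[256.43162395 273.77589256]
 [255.30774834 182.90425564]
 [255.5086196  193.46885138]]
```

View pics/w18c.png

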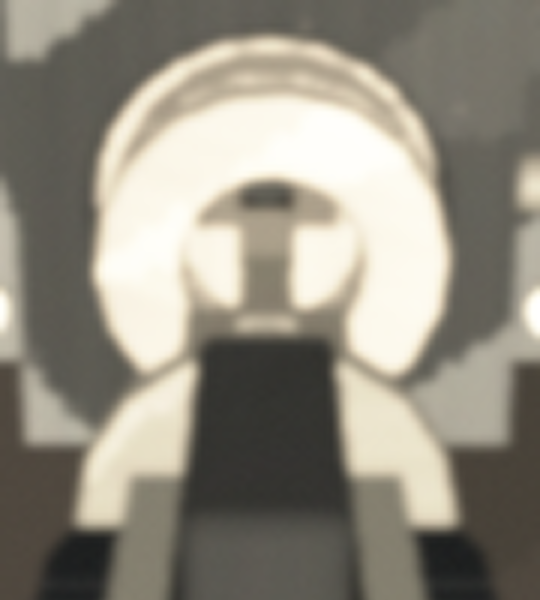

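Call:
{"fn": "carry_out", "kwargs": {"plan": [[[0, 0.015, 0.0012], [0, 0, 0], 0.005], [[0, 0.02, 0], [0, 0, 0], 0.005], [[0, 0.017, 0], [0, 0, 0], 0.005], [[0, 0, 0], [0, 0, 0], 0.005], [[0, 0, 0], [0, 0, 0], 0.005]]}}

```text
time_s: 18.48
position: [0.5545, -0.0515, 0.1055]
tool_rot: [[0.81, 0.001, -0.586], [0.586, -0.0, 0.81], [0.001, -1.0, -0.001]]
ft_force: [0.4, -0.5, -0.6]
grip_width: 0.0131
```

```bash
python3 look.py w19
```

```text
18.475 [ 0.5545 -0.0515  0.1055] [ 0.4 -0.4 -0.2 -0.1 -0.1  0.1] 0.0131 [ 0.4 -0.5 -0.6]
```

View pics/w19.png

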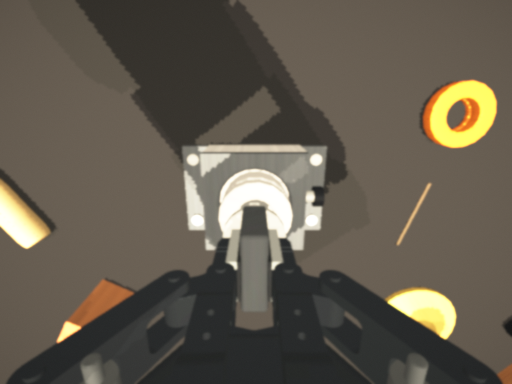

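Call:
{"fn": "carry_out", "kwargs": {"plan": [[[0, 0.004, 0.0005], [0, 0, 0], 0.005], [[0, 0.003, 0], [0, 0, 0], 0.005], [[0, 0.003, 0], [0, 0, 0], 0.005], [[0, 0, 0], [0, 0, 0], 0.005]]}}

```text
time_s: 19.02
position: [0.5538, -0.0502, 0.0945]
tool_rot: [[0.81, -0.001, -0.586], [0.586, 0.0, 0.81], [-0.0, -1.0, 0.0]]
ft_force: [0.8, 0.6, -1.0]
grip_width: 0.0128
```

Call:
{"fn": "carry_out", "kwargs": {"plan": [[[0, 0.004, 0], [0, 0, 0], 0.005], [[0, 0.004, 0], [0, 0, 0], 0.005], [[0, 0.004, 0], [0, 0, 0], 0.005], [[0, 0, 0], [0, 0, 0], 0.005], [[0, 0, 0], [0, 0, 0], 0.005]], "force": 100}}

```text
time_s: 19.65
position: [0.5542, -0.0503, 0.0833]
tool_rot: [[0.81, 0.001, -0.586], [0.586, -0.0, 0.81], [0.001, -1.0, -0.001]]
ft_force: [-0.0, 0.4, 6.0]
grip_width: 0.0131
```

Call:
{"fn": "carry_out", "kwargs": {"plan": [[[0, 0.002, 0], [0, 0, 0], 0.005], [[0, 0.001, 0], [0, 0, 0], 0.005], [[0, 0, 0], [0, 0, 0], 0.005], [[0, 0, 0], [0, 0, 0], 0.005]]}}

```text
time_s: 20.15
position: [0.5544, -0.0503, 0.0831]
tool_rot: [[0.81, 0.003, -0.587], [0.587, -0.001, 0.81], [0.002, -1.0, -0.003]]
ft_force: [-9.3, 3.0, 29.8]
grip_width: 0.0125
```

```bash
python3 look.py w20
```

```text
20.15 [ 0.5544 -0.0503  0.0831] [-0.   0.   0.   0.  -0.  -0.1] 0.0125 [-9.3  3.  29.8]
```

View pics/w20.png

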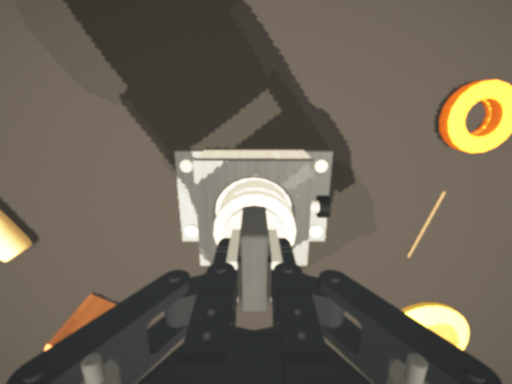

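Call:
{"fn": "carry_out", "kwargs": {"plan": [[[0, -0.001, 0], [0, 0, 0], 0.005], [[0, 0, 0], [0, 0, 0], 0.005], [[0, 0, 0], [0, 0, 0], 0.005]]}}

```text
time_s: 20.58
position: [0.5543, -0.0503, 0.0831]
tool_rot: [[0.81, 0.003, -0.587], [0.587, -0.001, 0.81], [0.001, -1.0, -0.002]]
ft_force: [-5.9, 1.6, 22.5]
grip_width: 0.0127
```

```bash
python3 look.py w21; python3 - <<'E'
from h import *
d=env.get_image("scene"); save("scene9",cv2.resize(d["image"][60:345],None,fx=1.56,fy=1.56,interpolation=cv2.INTER_CUBIC))
save("scene9c",cv2.resize(d["image"][130:270,170:320],None,fx=4,fy=4,interpolation=cv2.INTER_CUBIC))
E
```

```text
20.575 [ 0.5543 -0.0503  0.0831] [ 0.   0.  -0.   0.  -0.1  0.1] 0.0127 [-5.9  1.6 22.5]
```

View pics/scene9.png

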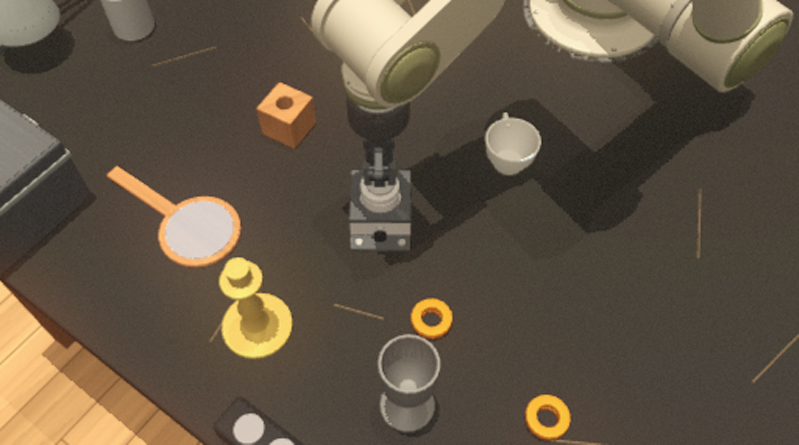

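View pics/scene9c.png

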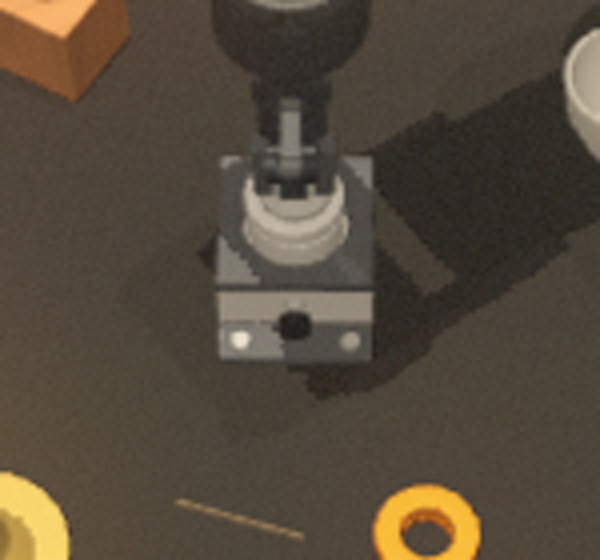

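```bash
python3 -c "
from rig import env
print(env.close_job()); s=env.observe(); print(s['position'],s['ft_force'],s['time_s'])"
```

```text
the job is handed in; nothing more can be done
None
the job is handed in; nothing more can be done
```

The swivel is rebuilt and handed in at about 20.6 s. The spacer ring is in the pocket, the white disc sits on it with its step in the ring, and the pin is down through both. I finished still gripping the pin (grip set to 100 N) and pressing it home.

Last checks:
- **Spacer and disc:** each met firm contact within about 0.1 mm of the tool height expected for fully seated. After each release the wrist view matched the modelled position within about 1 mm.
- **Pin meshing:** it passed the height where unmeshed splines would have stopped it, with no contact force. It then met the spring and stopped hard.
- **Pin fully home:** the tool height at the stop was 83.1 mm against about 83.2 mm expected. That puts the pin's grip point 60 mm above the pocket floor. The final push is about 22 N up at the wrist, well above the 8 N spring. There is also about 6 N sideways.
- **Other props:** the candlestick, teacup, goblet and mirror stand at the same pixels as at the start in the last scene picture. The arm hides the screwdriver there, but a wrist picture taken at nearly the last pose still shows its handle. I did not measure whether it had moved.

Disagreements:
- **Height from two views:** the check on the spacer gave about −1 mm where about 11 mm was expected, and the disc gave about 18 mm instead of 11 mm. One of the views was taken while the arm was still moving. I used the stated heights instead, and they agreed with where the parts made contact.
- **Wrist camera:** it reads about 1 mm off sideways, which I allowed for.

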